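# Close the specimen box and hold it level above the bench

### The job

Lower the open white lid of the blue specimen box gently until it is fully closed, without slamming it, while the box stands on the bench. Then take the closed box by its long sides, lift it straight up from where it stands, at least 10 cm clear of the bench, keep it level all the while so that the vials inside stay upright, hold it still there for three seconds, and finish while still holding it in the air. Leave everything else on the bench standing where it is.

Things in the scene. Friction and masses are not known exactly. Their poses are not given: they have to be found in the camera images.
- box: loose blue plastic specimen box, open-topped, 54 mm (its x) by 126 mm (its y) by 50 mm high to the rim (56 mm with the lid closed); walls and floor 4 mm thick; thin partitions make 2 by 5 cells. Origin: centre of its underside, z up; +x points to the hinge side, which is the side away from the robot, turned by up to 30 degrees. With lid and vials it weighs 0.28 to 0.5 kg. The front and hinge sides are plain flat walls 126 mm long, to be gripped across the 54 mm
- lid (a joint): angle of the white lid in rad: 0 = closed flat on the rim, 1.57 = standing upright over the hinge side, 1.95 = stop, leaning back. It starts between 1.2 and 1.85. The hinge has light friction (about 0.02 N m): the lid stays at whatever angle it is left, so it must be pushed all the way down; under half a newton at its free edge moves it. No latch; it is not lifted by anything when the box is held by its walls
- lid_hinge (a point): middle of the hinge line on the box's rim: at x = +27 mm, y = 0, z = 50 mm in the box's frame; the hinge line runs along the box's y
- lid_edge (a point): middle of the lid's free edge, on its outer (upper) face: 54 mm from the hinge line along the lid, which is a flat white plate 54 by 126 mm, 6 mm thick, with an orange label on the outer face
- vial0: loose capped amber glass vial standing in a cell of the box, 16 mm diameter, 38 mm high, 12 g; origin: centre of its underside, z up. It stays in its cell, below the rim
- vial1: loose capped amber glass vial standing in a cell of the box, 16 mm diameter, 38 mm high, 12 g; origin: centre of its underside, z up. It stays in its cell, below the rim
- vial2: loose capped amber glass vial standing in a cell of the box, 16 mm diameter, 38 mm high, 12 g; origin: centre of its underside, z up. It stays in its cell, below the rim
- bottle: bystander: amber glass bottle with black cap, 48 mm diameter, 100 mm high; origin: centre of its underside
- beaker: bystander: glass beaker, 68 mm diameter, 90 mm high; origin: centre of its underside
- dishes: bystander: stack of three clear and green petri dishes, 88 mm diameter, 45 mm high; origin: centre of its underside
- cylinder: bystander: tall yellowish measuring cylinder, 240 mm high, foot 72 mm diameter; origin: centre of its underside
- lime: bystander: green lime fruit, 58 mm diameter, 53 mm high; origin: centre of its underside
Not all that is in view belongs to the job. There is more than one size of the box; the one meant has the size given above.

How it is judged:
By the outcome, as a careful person would: the job done as asked, in the order asked, and still so for the second after the job is handed in, while the arm keeps its last pose, push and grip.
It also fails if it takes over 61 s, if anything falls off the work surface, if the arm or the gripper's body presses on something with over 40 N, if the wrist force passes 120 N, or if a joint passes its speed limit or range.

### The arm

A 6-joint arm with a two-finger parallel gripper is mounted at the origin on the work surface. World frame = base frame: x ahead of the robot, y to its left, z up, the work surface at z = 0. Lengths are in m, angles in degrees, forces in N, time in s.
With the tool pointing down it reaches from about 0.35 to 0.875 m from the base axis. Payload 4.2 kg.
Tool frame: the origin (TCP) lies midway between the tips of the shut fingers; the grasp point (between the pads) lies 19 mm behind it; z points along the fingers, y is the line along which they close (so a half turn about z gives the same grasp; the last joint's range is limited). The gripper opens to 87 mm and grips with 3 to 60 N. Pads are 19 mm wide; open, the fingers measure 117 mm over their backs; the gripper's body (75 mm by 190 mm) begins 51 mm behind the grasp point.
Start: joints at [90.619, 22.042, 0.453, 0, -68.411, -14.817], TCP at [0.153, 0.606, 0.223] pointing down, gripper open.
Joint ranges: [-179.83, 179.83], [-69.29, 118.12], [-61.27, 80.66], [-181.25, 117.63], [-171.15, -9.14], [-177.46, 177.46]. Speed limits (degrees/s): [159.86, 159.86, 180, 180, 180, 180].

### API

Orientations are given as a 3x3 rotation matrix whose columns are the frame's x, y, z axes.
In Python, from station import sense, capture, camera_params, finish_job gives the robot as it stands.
- The arm moves only by the tool drive_tool, never from a script. Its argument "rows" is a list of rows, each an object of numbers: "tx", "ty", "tz": the shift along the tool's x, y, z in cm; "ax", "ay", "az": the turn, a rotation vector about the tool's x, y, z in rad; "claw": the finger opening in cm, from 0 to 8.7. In form: [{"tx": .., "ty": .., "tz": .., "ax": .., "ay": .., "az": .., "claw": ..}, ...]. A call has 1 to 10 rows; each row shifts and turns the commanded pose from where the row before left it, along the tool's axes as they then stand; what a row does not reach is not made up. A row lasts 1/12 s, in which the tool goes at most 41.7 mm and 7.16 degrees, less where a joint would pass 70% of its speed; a pose out of reach is approached as far as the arm can. A call with a gripper value outside its range is refused whole. The fingers move at their own pace and stop on an object; the grip force is fixed at half the most. Time passes only in rows, so rows that do not move let the fingers close. It gives the time, the measured TCP pose, the force, the opening and the grip force at its end, in the units of the state.
- sense(): the state, without advancing time (a new reading comes with each control period).
- capture(name): name is "side" or "top"; returns (picture, depth): 400x640x3 uint8, red, green, blue; 400x640 float32, m along the optical axis (not along the pixel's ray), 0 where there is no reading.
- camera_params(name): a dict with "intrinsics" (3x3 intrinsics, pixels), "R" (3x3) and "t" (3): a world point X has camera coordinates R X + t. Camera axes: x right, y down, z forward; pixel columns grow to the right and rows downward; lengths in m; the calibration is good to about 2 mm. A picture is of the moment at which its call begins. camera_params takes no time and is no camera call.
- finish_job(): hands the job in; it is judged then, once.
The state is a dict: "time_s": time; "joints": joint angles; "joint_velocities": joint speeds; "effort": joint torques, N m; "tcp_pos": TCP position; "ee_rot": TCP orientation; "wrist_force": force on the tool from outside, world axes, zero at the start; "moment": the same for the moment, N m; "gripper_width": opening from 0.0 (shut) to 1.0 (fully open); "gripper_force": force on a finger pad.
Only numpy, scipy, OpenCV 4.12 (cv2) and the standard library are available. Lean on these libraries where they do the work, as an engineer would, in place of code of your own. Each camera call takes 0.05 s, during which the arm holds its last target. There are 200 camera calls.

## Working session

There is one attempt and no reset: what is moved stays moved. The work goes in short steps, Python scripts to look and compute and a tool call to move; the robot and the scene stay as the last step left them, time stands still between calls to the robot, and variables do not carry over. Pictures are saved under pics/ and viewed, at most 10 in all, crops included, and the job is handed in when it is done.

Besides the shell and the picture viewer there is one more tool, called by a JSON object that holds its "api" and its "payload". drive_tool: Moves the arm, as the interface text tells. Its arguments: {"type":"object","properties":{"rows":{"type":"array"}},"required":["rows"]}

```bash
mkdir -p pics; python3 - <<'E'
from station import *
import cv2,numpy as np
for n in ("top","side"):
    p,d=capture(n); cv2.imwrite(f"pics/{n}0.png",p[:,:,::-1]); np.savez(f"{n}0.npz",p=p,d=d)
    c=camera_params(n); print(n,np.round(c["intrinsics"],1).tolist(),np.round(c["R"],3).tolist(),np.round(c["t"],3).tolist())
s=sense(); print(s["time_s"],s["tcp_pos"],np.round(s["ee_rot"],3).tolist(),s["gripper_width"])
E
```

```text
top [[393.0, 0.0, 320.9], [0.0, 393.0, 197.4], [0.0, 0.0, 1.0]] [[-0.013, -1.0, -0.003], [-0.99, 0.013, -0.144], [0.144, 0.001, -0.99]] [0.013, 0.544, 0.866]
side [[406.8, 0.0, 325.7], [0.0, 406.8, 202.7], [0.0, 0.0, 1.0]] [[-0.78, -0.625, 0.004], [-0.45, 0.558, -0.698], [0.434, -0.546, -0.717]] [0.445, 0.293, 0.835]
0.1 [0.15313379 0.60539293 0.22156667] [[0.969, -0.245, -0.0], [-0.245, -0.969, -0.002], [0.0, 0.002, -1.0]] 0.996900858857528
```

View pics/top0.png

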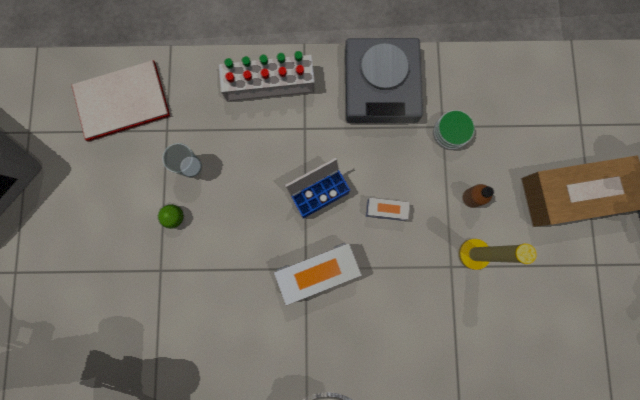

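View pics/side0.png

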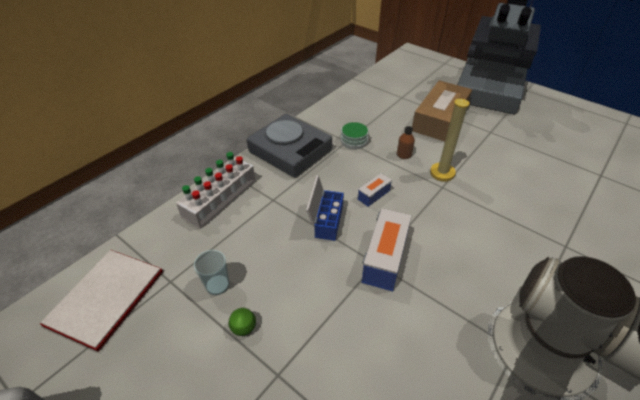

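The top view shows the open box around (320,193), its lid standing at (313,175). The closed decoys are at (388,209) and (318,274). In the side view the open box is at (328,213).

```bash
cat > h.py <<'E'
import numpy as np,cv2
from station import *
def cloud(n,d):
    c=camera_params(n);K=np.array(c["intrinsics"]);R=np.array(c["R"]);t=np.array(c["t"])
    v,u=np.mgrid[:400,:640]
    X=np.stack([(u-K[0,2])/K[0,0]*d,(v-K[1,2])/K[1,1]*d,d],-1)
    return (X-t)@R
def onplane(n,uv,z):
    c=camera_params(n);K=np.array(c["intrinsics"]);R=np.array(c["R"]);t=np.array(c["t"])
    r=np.c_[uv,np.ones(len(uv))]@np.linalg.inv(K).T@R; o=-R.T@t
    return o+r*((z-o[2])/r[:,2])[:,None]
E
python3 - <<'E'
from h import *
for n,roi in(("top",(150,225,275,362)),("side",(165,245,295,355))):
    z=np.load(n+"0.npz");p,d=z["p"],z["d"];W=cloud(n,d)
    m=np.zeros((400,640),bool);a,b,c,e=roi;m[a:b,c:e]=1
    hsv=cv2.cvtColor(p,cv2.COLOR_RGB2HSV)
    bl=m&(hsv[...,0]>100)&(hsv[...,0]<130)&(hsv[...,1]>120)
    k=cv2.morphologyEx(bl.astype(np.uint8),cv2.MORPH_CLOSE,np.ones((7,7)))
    cs=max(cv2.findContours(k,0,2)[0],key=cv2.contourArea)
    r=cv2.minAreaRect(cs);print(n,r);bp=cv2.boxPoints(r)
    print(np.round(onplane(n,bp,.05),3).tolist())
    q=W[bl&(d>0)];print("blue",np.round(np.percentile(q,[2,50,98],axis=0),3).tolist())
    rim=W[bl&(d>0)&(W[...,2]>.044)&(W[...,2]<.06)]
    rr=cv2.minAreaRect((rim[:,:2]*1000).astype(np.float32));print("rim",len(rim),rr)
    w=W[m&(d>0)&(W[...,2]>.056)&(hsv[...,1]<90)]
    print("lid",len(w),np.round(w.mean(0),3),np.round(np.percentile(w,[0,5,95,100],axis=0),3).tolist())
    if len(w)>5:
        u,s,vt=np.linalg.svd(w-w.mean(0));print(np.round(vt,3).tolist(),s)
E
```

```text
top ((320.66558837890625, 193.63694763183594), (25.0599308013916, 54.828575134277344), 61.38954162597656)
[[0.547, 0.074, 0.05], [0.607, -0.036, 0.05], [0.555, -0.063, 0.05], [0.497, 0.047, 0.05]]
blue [[0.508, -0.052, 0.002], [0.555, 0.008, 0.032], [0.599, 0.065, 0.052]]
rim 312 ((553.4752807617188, 6.8876190185546875), (53.58827209472656, 124.95622253417969), 28.445993423461914)
lid 651 [0.586 0.025 0.084] [[0.55, -0.032, 0.056], [0.558, -0.025, 0.059], [0.613, 0.075, 0.103], [0.622, 0.083, 0.106]]
[[-0.472, 0.881, 0.001], [0.26, 0.138, 0.956], [-0.842, -0.452, 0.295]] [0.93007222 0.39469946 0.03334663]
side ((328.19232177734375, 214.53843688964844), (22.16111946105957, 47.65621566772461), 11.309932708740234)
[[0.527, 0.104, 0.05], [0.611, -0.036, 0.05], [0.556, -0.059, 0.05], [0.478, 0.082, 0.05]]
blue [[0.503, -0.053, 0.008], [0.542, 0.023, 0.039], [0.596, 0.072, 0.052]]
rim 255 ((552.3102416992188, 7.9820404052734375), (52.83112716674805, 127.66006469726562), 28.100509643554688)
lid 417 [0.582 0.031 0.084] [[0.547, -0.032, 0.056], [0.554, -0.024, 0.059], [0.612, 0.08, 0.103], [0.62, 0.084, 0.106]]
[[-0.47, 0.882, -0.014], [0.245, 0.146, 0.959], [0.848, 0.447, -0.284]] [0.77497785 0.32137294 0.02928743]
```

```bash
python3 - <<'E'
from h import *
a=cv2.imread("pics/top0.png")[140:230,270:370];b=cv2.imread("pics/side0.png")[160:250,290:390]
cv2.imwrite("pics/crop0.png",cv2.resize(np.hstack([a,b]),(800,360),interpolation=2))
E
```

```text
(no output)
```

View pics/crop0.png

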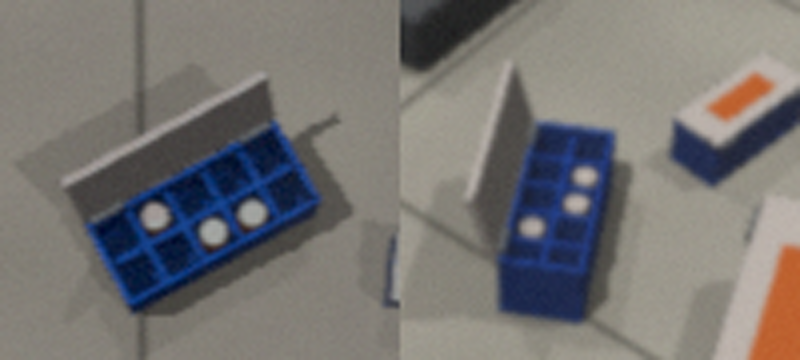

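{"api": "drive_tool", "payload": {"rows": [{"az": 0.1, "claw": 0}, {"az": 0.12, "claw": 0}, {"az": 0.12, "claw": 0}, {"az": 0.12, "claw": 0}, {"az": 0.12, "claw": 0}, {"az": 0.12, "claw": 0}, {"az": 0.12, "claw": 0}, {"az": 0.01, "claw": 0}]}}

```text
invalid input at $.rows[0]: expected keys tx, ty, tz, ax, ay, az, claw
```

{"api": "drive_tool", "payload": {"rows": [{"tx": 1.5, "ty": -0.3, "claw": 0}, {"tx": 3, "ty": -0.65, "claw": 0}, {"tx": 3, "ty": -0.65, "claw": 0}, {"tx": 3, "ty": -0.65, "claw": 0}, {"tx": 3, "ty": -0.65, "claw": 0}, {"tx": 3, "ty": -0.65, "claw": 0}, {"tx": 3, "ty": -0.65, "claw": 0}, {"tx": 3, "ty": -0.65, "claw": 0}, {"tx": 3, "ty": -0.65, "claw": 0}, {"tx": 3, "ty": -0.65, "claw": 0}]}}

```text
invalid input at $.rows[0]: expected keys tx, ty, tz, ax, ay, az, claw
```

{"api": "drive_tool", "payload": {"rows": [{"tx": 3, "ty": -0.65, "claw": 0}, {"tx": 3, "ty": -0.65, "claw": 0}, {"tx": 3, "ty": -0.65, "claw": 0}, {"tx": 3, "ty": -0.65, "claw": 0}, {"tx": 3, "ty": -0.65, "claw": 0}, {"tx": 3, "ty": -0.65, "claw": 0}, {"tx": 3, "ty": -0.65, "claw": 0}, {"tx": 3, "ty": -0.65, "claw": 0}, {"tx": 1.5, "ty": -0.5, "claw": 0}, {"tx": 0, "claw": 0}]}}

```text
invalid input at $.rows[0]: expected keys tx, ty, tz, ax, ay, az, claw
```

```bash
cat > rel.py <<'E'
from h import *
import sys
B=np.array([.553,.0075]);a=np.radians(28.1)
def rel():
    s=sense();R=np.array(s["ee_rot"]);p=np.array(s["tcp_pos"]);e=np.array([np.cos(a),np.sin(a)]);f=np.array([-e[1],e[0]])
    d=p[:2]-B
    print("t %.2f box-frame x %.1f y %.1f z %.1f mm"%(s["time_s"],d@e*1e3,d@f*1e3,p[2]*1e3),"yaw err",np.degrees(np.arctan2(-R[1,1],-R[0,1]))-28.1,"tilt",R[:,2].round(3),"F",np.round(s["wrist_force"],1),"w",s["gripper_width"],s["gripper_force"])
if __name__=="__main__": rel()
E
python3 rel.py
```

```text
t 0.10 box-frame x -71.1 y 715.8 z 221.6 mm yaw err 47.69408187954166 tilt [-0.    -0.002 -1.   ] F [-0.2 -0.5  0.3] w 0.996900858857528 0.0
```

{"api": "drive_tool", "payload": {"rows": [{"tx": 0, "ty": 0, "tz": 0, "ax": 0, "ay": 0, "az": 0.1, "claw": 0}, {"tx": 0, "ty": 0, "tz": 0, "ax": 0, "ay": 0, "az": 0.12, "claw": 0}, {"tx": 0, "ty": 0, "tz": 0, "ax": 0, "ay": 0, "az": 0.12, "claw": 0}, {"tx": 0, "ty": 0, "tz": 0, "ax": 0, "ay": 0, "az": 0.12, "claw": 0}, {"tx": 0, "ty": 0, "tz": 0, "ax": 0, "ay": 0, "az": 0.12, "claw": 0}, {"tx": 0, "ty": 0, "tz": 0, "ax": 0, "ay": 0, "az": 0.12, "claw": 0}, {"tx": 0, "ty": 0, "tz": 0, "ax": 0, "ay": 0, "az": 0.12, "claw": 0}, {"tx": 0, "ty": 0, "tz": 0, "ax": 0, "ay": 0, "az": 0.01, "claw": 0}]}}

```text
time_s: 0.77
tcp_pos: [0.1532, 0.6056, 0.2219]
ee_rot: [[0.471, -0.882, -0.0], [-0.882, -0.471, -0.001], [0.001, 0.001, -1.0]]
wrist_force: [0.8, -0.3, -0.4]
gripper_width: 0.48
gripper_force: 0.0
```

{"api": "drive_tool", "payload": {"rows": [{"tx": 1.5, "ty": -0.3, "tz": 0, "ax": 0, "ay": 0, "az": 0, "claw": 0}, {"tx": 3, "ty": -0.65, "tz": 0, "ax": 0, "ay": 0, "az": 0, "claw": 0}, {"tx": 3, "ty": -0.65, "tz": 0, "ax": 0, "ay": 0, "az": 0, "claw": 0}, {"tx": 3, "ty": -0.65, "tz": 0, "ax": 0, "ay": 0, "az": 0, "claw": 0}, {"tx": 3, "ty": -0.65, "tz": 0, "ax": 0, "ay": 0, "az": 0, "claw": 0}, {"tx": 3, "ty": -0.65, "tz": 0, "ax": 0, "ay": 0, "az": 0, "claw": 0}, {"tx": 3, "ty": -0.65, "tz": 0, "ax": 0, "ay": 0, "az": 0, "claw": 0}, {"tx": 3, "ty": -0.65, "tz": 0, "ax": 0, "ay": 0, "az": 0, "claw": 0}, {"tx": 3, "ty": -0.65, "tz": 0, "ax": 0, "ay": 0, "az": 0, "claw": 0}, {"tx": 3, "ty": -0.65, "tz": 0, "ax": 0, "ay": 0, "az": 0, "claw": 0}]}}

```text
time_s: 1.6
tcp_pos: [0.3431, 0.3818, 0.2225]
ee_rot: [[0.476, -0.88, -0.0], [-0.88, -0.476, -0.0], [0.0, 0.0, -1.0]]
wrist_force: [0.6, -0.1, -0.1]
gripper_width: 0.003
gripper_force: 0.0
```

{"api": "drive_tool", "payload": {"rows": [{"tx": 3, "ty": -0.65, "tz": 0, "ax": 0, "ay": 0, "az": 0, "claw": 0}, {"tx": 3, "ty": -0.65, "tz": 0, "ax": 0, "ay": 0, "az": 0, "claw": 0}, {"tx": 3, "ty": -0.65, "tz": 0, "ax": 0, "ay": 0, "az": 0, "claw": 0}, {"tx": 3, "ty": -0.65, "tz": 0, "ax": 0, "ay": 0, "az": 0, "claw": 0}, {"tx": 3, "ty": -0.65, "tz": 0, "ax": 0, "ay": 0, "az": 0, "claw": 0}, {"tx": 3, "ty": -0.65, "tz": 0, "ax": 0, "ay": 0, "az": 0, "claw": 0}, {"tx": 3, "ty": -0.65, "tz": 0, "ax": 0, "ay": 0, "az": 0, "claw": 0}, {"tx": 3, "ty": -0.65, "tz": 0, "ax": 0, "ay": 0, "az": 0, "claw": 0}, {"tx": 3, "ty": -0.65, "tz": 0, "ax": 0, "ay": 0, "az": 0, "claw": 0}, {"tx": 1.5, "ty": -0.5, "tz": 0, "ax": 0, "ay": 0, "az": 0, "claw": 0}]}}

```text
time_s: 2.43
tcp_pos: [0.5341, 0.1598, 0.2223]
ee_rot: [[0.474, -0.881, -0.0], [-0.881, -0.474, -0.001], [0.0, 0.001, -1.0]]
wrist_force: [-0.6, 0.5, 0.0]
gripper_width: 0.006
gripper_force: 0.0
```

```bash
python3 rel.py
```

```text
t 2.43 box-frame x 55.1 y 143.3 z 222.3 mm yaw err 0.16362921641125894 tilt [-0.    -0.001 -1.   ] F [-0.6  0.5  0. ] w 0.005624413231227358 0.0
```

{"api": "drive_tool", "payload": {"rows": [{"tx": 2.9, "ty": -0.7, "tz": 0, "ax": 0, "ay": 0, "az": 0, "claw": 0}, {"tx": 2.9, "ty": -0.7, "tz": 0, "ax": 0, "ay": 0, "az": 0, "claw": 0}, {"tx": 2.9, "ty": -0.7, "tz": 0, "ax": 0, "ay": 0, "az": 0, "claw": 0}, {"tx": 2.9, "ty": -0.7, "tz": 0, "ax": 0, "ay": 0, "az": 0, "claw": 0}, {"tx": 1.6, "ty": -0.5, "tz": 0, "ax": 0, "ay": 0, "az": 0, "claw": 0}, {"tx": 0, "ty": 0, "tz": 2.5, "ax": 0, "ay": 0, "az": 0, "claw": 0}, {"tx": 0, "ty": 0, "tz": 2.5, "ax": 0, "ay": 0, "az": 0, "claw": 0}, {"tx": 0, "ty": 0, "tz": 1.5, "ax": 0, "ay": 0, "az": 0, "claw": 0}, {"tx": 0, "ty": 0, "tz": 0, "ax": 0, "ay": 0, "az": 0, "claw": 0}, {"tx": 0, "ty": 0, "tz": 0, "ax": 0, "ay": 0, "az": 0, "claw": 0}]}}

```text
time_s: 3.27
tcp_pos: [0.6242, 0.0615, 0.157]
ee_rot: [[0.475, -0.88, -0.002], [-0.88, -0.475, -0.001], [0.0, 0.002, -1.0]]
wrist_force: [0.6, 0.5, -0.5]
gripper_width: 0.008
gripper_force: 0.0
```

```bash
python3 rel.py
```

```text
t 3.27 box-frame x 88.2 y 14.1 z 157.0 mm yaw err 0.23342945561939388 tilt [-0.002 -0.001 -1.   ] F [ 0.6  0.5 -0.5] w 0.008366378533416987 0.0
```

{"api": "drive_tool", "payload": {"rows": [{"tx": 0.7, "ty": 0, "tz": 1.5, "ax": 0, "ay": 0, "az": 0, "claw": 0}, {"tx": 0.7, "ty": 0, "tz": 1.5, "ax": 0, "ay": 0, "az": 0, "claw": 0}, {"tx": 0, "ty": 0, "tz": 1.5, "ax": 0, "ay": 0, "az": 0, "claw": 0}, {"tx": 0, "ty": 0, "tz": 1.5, "ax": 0, "ay": 0, "az": 0, "claw": 0}, {"tx": 0, "ty": 0, "tz": 1.2, "ax": 0, "ay": 0, "az": 0, "claw": 0}, {"tx": 0, "ty": 0, "tz": 0, "ax": 0, "ay": 0, "az": 0, "claw": 0}, {"tx": 0, "ty": 0, "tz": 0, "ax": 0, "ay": 0, "az": 0, "claw": 0}]}}

```text
time_s: 3.85
tcp_pos: [0.632, 0.05, 0.0868]
ee_rot: [[0.474, -0.88, 0.002], [-0.88, -0.474, -0.0], [0.001, -0.001, -1.0]]
wrist_force: [0.7, -0.0, 0.7]
gripper_width: 0.006
gripper_force: 0.0
```

```bash
python3 - <<'E'
from rel import *
rel()
p,_=capture("side");q,_=capture("top")
cv2.imwrite("pics/b.png",np.hstack([cv2.resize(x[110:260,240:440],(400,300))[:,:,::-1] for x in (q,p)]))
E
```

```text
t 3.85 box-frame x 89.7 y 0.3 z 86.8 mm yaw err 0.22122987811498618 tilt [ 0.002 -0.    -1.   ] F [ 0.7 -0.   0.7] w 0.005910554580445305 0.0
```

View pics/b.png

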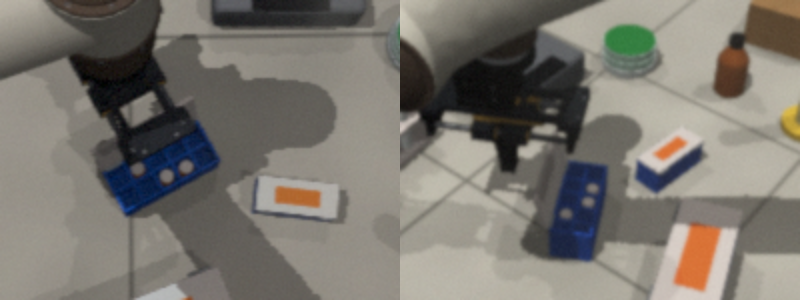

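The gripper stands behind the box in both views, and it shades the lid so I can't make it out. I'll check it by depth.

```bash
cat > lid.py <<'E'
from rel import *
def lid(n):
    p,d=capture(n);W=cloud(n,d);e=np.array([np.cos(a),np.sin(a)]);f=np.array([-e[1],e[0]])
    x=(W[...,:2]-B)@e*1e3;y=(W[...,:2]-B)@f*1e3;z=W[...,2]*1e3
    m=(d>0)&(abs(y)<66)&(x>-45)&(x<150)&(z>52)&(z<150)
    for lo in range(52,150,6):
        k=m&(z>=lo)&(z<lo+6)
        if k.sum()>3: print(n,lo,k.sum(),"x",np.percentile(x[k],[1,10,50,90,99]).round(),"y",np.percentile(y[k],[1,99]).round(),p[k].mean(0).round())
    return p,d
if __name__=="__main__":
    for n in("top","side"): lid(n)
E
python3 lid.py
```

```text
top 52 46 x [-27. -25.  26.  30.  31.] y [-63.  62.] [54. 62. 79.]
top 58 14 x [28. 29. 31. 31. 35.] y [-59.  62.] [79. 76. 74.]
top 64 20 x [30. 31. 32. 33. 33.] y [-62.  62.] [77. 74. 72.]
top 70 23 x [32. 33. 34. 34. 35.] y [-62.  61.] [78. 75. 73.]
top 76 20 x [34. 34. 35. 37. 37.] y [-63.  62.] [76. 73. 71.]
top 82 19 x [35. 36. 37. 38. 38.] y [-61.  61.] [74. 70. 68.]
top 88 23 x [36. 37. 38. 39. 39.] y [-62.  62.] [72. 69. 67.]
top 94 42 x [39. 39. 40. 46. 47.] y [-63.  61.] [83. 78. 76.]
top 100 61 x [40. 41. 43. 46. 47.] y [-61.  62.] [89. 85. 82.]
side 52 86 x [-26. -24.  26.  29.  34.] y [-61.  65.] [65. 69. 84.]
side 58 40 x [28. 29. 30. 31. 35.] y [-58.  62.] [90. 87. 83.]
side 64 41 x [30. 30. 31. 33. 35.] y [-59.  63.] [90. 87. 83.]
side 70 49 x [32. 32. 33. 35. 37.] y [-59.  63.] [90. 87. 83.]
side 76 43 x [33. 34. 35. 36. 39.] y [-60.  64.] [88. 85. 81.]
side 82 44 x [35. 36. 36. 38. 70.] y [-57.  63.] [84. 80. 76.]
side 88 55 x [36. 37. 38. 89. 97.] y [-49.  62.] [71. 68. 65.]
side 94 58 x [38. 39. 40. 85. 95.] y [-62.  63.] [71. 68. 64.]
side 100 108 x [40. 41. 44. 87. 99.] y [-58.  62.] [79. 76. 72.]
side 106 15 x [49. 81. 89. 97. 99.] y [-7. 21.] [35. 34. 32.]
side 112 14 x [81. 82. 88. 96. 98.] y [ 8. 12.] [23. 22. 21.]
side 118 18 x [ 78.  78.  90.  98. 100.] y [ 0. 12.] [37. 36. 34.]
side 124 18 x [ 78.  80.  89. 100. 102.] y [ 8. 13.] [29. 29. 27.]
side 130 23 x [ 75.  77.  87.  99. 102.] y [ 8. 12.] [30. 29. 28.]
side 136 9 x [ 80.  89.  96. 100. 101.] y [ 7. 13.] [21. 21. 20.]
side 142 5 x [95. 96. 97. 98. 99.] y [ 7. 12.] [25. 23. 22.]
```

{"api": "drive_tool", "payload": {"rows": [{"tx": 0, "ty": 0.8, "tz": 0, "ax": 0, "ay": 0, "az": 0, "claw": 0}, {"tx": 0, "ty": 0.8, "tz": 0, "ax": 0, "ay": 0, "az": 0, "claw": 0}, {"tx": 0, "ty": 0.8, "tz": 0, "ax": 0, "ay": 0, "az": 0, "claw": 0}, {"tx": 0, "ty": 0.4, "tz": 0, "ax": 0, "ay": 0, "az": 0, "claw": 0}, {"tx": 0, "ty": 0.4, "tz": 0, "ax": 0, "ay": 0, "az": 0, "claw": 0}, {"tx": 0, "ty": 0.4, "tz": 0, "ax": 0, "ay": 0, "az": 0, "claw": 0}, {"tx": 0, "ty": 0.4, "tz": 0, "ax": 0, "ay": 0, "az": 0, "claw": 0}, {"tx": 0, "ty": 0.4, "tz": 0, "ax": 0, "ay": 0, "az": 0, "claw": 0}, {"tx": 0, "ty": 0.4, "tz": 0, "ax": 0, "ay": 0, "az": 0, "claw": 0}, {"tx": 0, "ty": 0.4, "tz": 0, "ax": 0, "ay": 0, "az": 0, "claw": 0}]}}

```text
time_s: 4.88
tcp_pos: [0.5854, 0.0253, 0.0857]
ee_rot: [[0.473, -0.881, 0.001], [-0.881, -0.473, 0.0], [0.0, -0.001, -1.0]]
wrist_force: [0.2, 0.4, 0.7]
gripper_width: 0.006
gripper_force: 0.4
```

{"api": "drive_tool", "payload": {"rows": [{"tx": 0, "ty": 0.4, "tz": 0, "ax": 0, "ay": 0, "az": 0, "claw": 0}, {"tx": 0, "ty": 0.4, "tz": 0, "ax": 0, "ay": 0, "az": 0, "claw": 0}, {"tx": 0, "ty": 0.4, "tz": 0, "ax": 0, "ay": 0, "az": 0, "claw": 0}, {"tx": 0, "ty": 0.2, "tz": 0, "ax": 0, "ay": 0, "az": 0, "claw": 0}, {"tx": 0, "ty": 0.2, "tz": 0, "ax": 0, "ay": 0, "az": 0, "claw": 0}, {"tx": 0, "ty": 0, "tz": 0, "ax": 0, "ay": 0, "az": 0, "claw": 0}]}}

```text
time_s: 5.38
tcp_pos: [0.5709, 0.0175, 0.0855]
ee_rot: [[0.473, -0.881, -0.001], [-0.881, -0.473, -0.0], [-0.0, 0.001, -1.0]]
wrist_force: [0.3, -0.1, 0.2]
gripper_width: 0.009
gripper_force: 0.0
```

```bash
python3 - <<'E'
from lid import *
rel()
p,_=lid("side");q,_=capture("top")
cv2.imwrite("pics/c.png",np.hstack([cv2.resize(x[110:260,240:440],(400,300))[:,:,::-1] for x in (q,p)]))
E
```

```text
t 5.38 box-frame x 20.5 y 0.4 z 85.5 mm yaw err 0.13439991117635586 tilt [-0.001 -0.    -1.   ] F [ 0.3 -0.1  0.2] w 0.00862365989363902 0.0
side 52 33 x [-26. -26. -14.  31.  32.] y [-60.  65.] [76. 79. 94.]
side 58 31 x [24. 26. 28. 29. 30.] y [-12.  62.] [131. 122. 114.]
side 64 23 x [17. 21. 24. 25. 26.] y [-7. 63.] [124. 107.  98.]
side 70 25 x [12. 17. 20. 22. 23.] y [-2. 64.] [120.  88.  74.]
side 76 27 x [12. 14. 16. 18. 19.] y [-24.  64.] [104.  74.  59.]
side 82 35 x [ 7. 10. 13. 14. 27.] y [-36.  63.] [78. 59. 50.]
side 88 54 x [ 3.  6.  9. 21. 27.] y [-32.  63.] [66. 58. 53.]
side 94 99 x [-1. -1.  3. 17. 28.] y [-27.  63.] [75. 71. 69.]
side 100 18 x [ 2.  3. 19. 27. 29.] y [-2. 45.] [43. 41. 39.]
side 106 16 x [11. 12. 19. 27. 29.] y [ 7. 13.] [28. 27. 26.]
side 112 13 x [11. 12. 22. 28. 31.] y [ 8. 13.] [29. 28. 28.]
side 118 21 x [ 9. 11. 21. 30. 31.] y [ 8. 13.] [30. 28. 27.]
side 124 18 x [ 8. 10. 20. 29. 33.] y [ 8. 13.] [31. 29. 27.]
side 130 24 x [ 6.  9. 23. 30. 33.] y [ 4. 12.] [31. 29. 26.]
side 136 6 x [21. 22. 25. 28. 28.] y [ 3. 11.] [25. 23. 22.]
```

View pics/c.png

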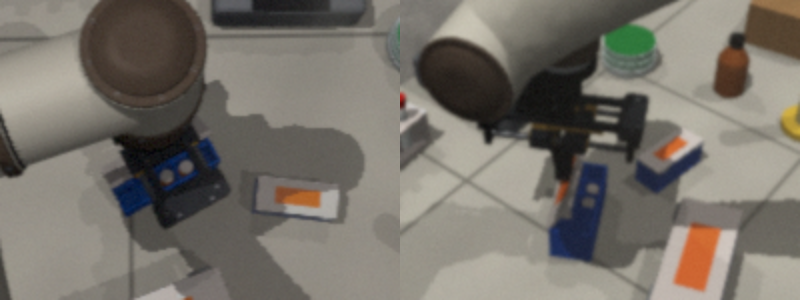

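The lid follows the finger at about 57°, with its label at (562,190) in the composite. The arc goes on slowly.

{"api": "drive_tool", "payload": {"rows": [{"tx": 0, "ty": 0.28, "tz": 0.1, "ax": 0, "ay": 0, "az": 0, "claw": 0}, {"tx": 0, "ty": 0.28, "tz": 0.1, "ax": 0, "ay": 0, "az": 0, "claw": 0}, {"tx": 0, "ty": 0.28, "tz": 0.1, "ax": 0, "ay": 0, "az": 0, "claw": 0}, {"tx": 0, "ty": 0.23, "tz": 0.16, "ax": 0, "ay": 0, "az": 0, "claw": 0}, {"tx": 0, "ty": 0.23, "tz": 0.16, "ax": 0, "ay": 0, "az": 0, "claw": 0}, {"tx": 0, "ty": 0.23, "tz": 0.16, "ax": 0, "ay": 0, "az": 0, "claw": 0}, {"tx": 0, "ty": 0.23, "tz": 0.16, "ax": 0, "ay": 0, "az": 0, "claw": 0}, {"tx": 0, "ty": 0.14, "tz": 0.18, "ax": 0, "ay": 0, "az": 0, "claw": 0}, {"tx": 0, "ty": 0.14, "tz": 0.18, "ax": 0, "ay": 0, "az": 0, "claw": 0}, {"tx": 0, "ty": 0.14, "tz": 0.18, "ax": 0, "ay": 0, "az": 0, "claw": 0}]}}

```text
time_s: 6.32
tcp_pos: [0.5521, 0.0074, 0.0706]
ee_rot: [[0.473, -0.881, -0.0], [-0.881, -0.473, -0.0], [0.0, 0.0, -1.0]]
wrist_force: [0.4, -0.4, 0.4]
gripper_width: 0.004
gripper_force: 0.1
```

{"api": "drive_tool", "payload": {"rows": [{"tx": 0, "ty": 0.14, "tz": 0.18, "ax": 0, "ay": 0, "az": 0, "claw": 0}, {"tx": 0, "ty": 0.14, "tz": 0.18, "ax": 0, "ay": 0, "az": 0, "claw": 0}, {"tx": 0, "ty": 0.1, "tz": 0.15, "ax": 0, "ay": 0, "az": 0, "claw": 0}, {"tx": 0, "ty": 0.1, "tz": 0.15, "ax": 0, "ay": 0, "az": 0, "claw": 0}, {"tx": 0, "ty": 0.1, "tz": 0.15, "ax": 0, "ay": 0, "az": 0, "claw": 0}, {"tx": 0, "ty": 0.1, "tz": 0.15, "ax": 0, "ay": 0, "az": 0, "claw": 0}, {"tx": 0, "ty": 0, "tz": 0.1, "ax": 0, "ay": 0, "az": 0, "claw": 0}, {"tx": 0, "ty": 0, "tz": 0, "ax": 0, "ay": 0, "az": 0, "claw": 0}]}}

```text
time_s: 6.98
tcp_pos: [0.5459, 0.0041, 0.0598]
ee_rot: [[0.473, -0.881, -0.001], [-0.881, -0.473, -0.0], [-0.0, 0.001, -1.0]]
wrist_force: [1.1, 0.1, -0.5]
gripper_width: 0.001
gripper_force: 0.0
```

```bash
python3 -c "
from lid import *
rel();lid('side')"
```

```text
t 6.98 box-frame x -7.9 y 0.3 z 59.8 mm yaw err 0.13845151234958664 tilt [-0.001 -0.    -1.   ] F [ 1.1  0.1 -0.5] w 0.0012647557304991295 0.0
side 52 160 x [-26.  -4.  18.  26.  29.] y [-43.  63.] [140. 127. 120.]
side 58 391 x [-26. -23.  -5.  18.  26.] y [-37.  63.] [131. 106.  93.]
side 64 12 x [-18. -17.  -9.  -2.  -1.] y [ 2. 12.] [39. 33. 30.]
side 70 13 x [-17. -17. -11.  -4.  -2.] y [ 0. 12.] [30. 28. 26.]
side 76 13 x [-18. -16.  -9.  -2.  -2.] y [ 3. 13.] [30. 26. 24.]
side 82 17 x [-16. -15.  -6.  -0.   1.] y [ 5. 13.] [40. 30. 25.]
side 88 12 x [-19. -19.  -9.  -2.   1.] y [ 4. 13.] [36. 29. 26.]
side 94 17 x [-19. -15.  -4.   1.   3.] y [ 5. 13.] [34. 27. 24.]
side 100 19 x [-21. -19.  -8.   2.   4.] y [ 6. 13.] [32. 30. 28.]
side 106 16 x [-21. -20.  -6.   0.   3.] y [ 4. 13.] [29. 28. 27.]
side 112 4 x [-3. -3. -2. -1. -1.] y [ 9. 12.] [28. 28. 25.]
side 130 17 x [-41. -37.  70.  75.  78.] y [-22.  38.] [71. 69. 64.]
side 136 58 x [-42. -37.  -3.  68.  76.] y [10. 39.] [43. 42. 39.]
side 142 119 x [-44. -34.  20.  67.  78.] y [-27.  40.] [60. 58. 55.]
side 148 42 x [-44. -41.   5.  58.  70.] y [-26.  40.] [57. 56. 53.]
```

Nearly closed. I press slowly to about 55 mm and watch the force.

{"api": "drive_tool", "payload": {"rows": [{"tx": 0, "ty": 0.1, "tz": 0.1, "ax": 0, "ay": 0, "az": 0, "claw": 0}, {"tx": 0, "ty": 0.1, "tz": 0.1, "ax": 0, "ay": 0, "az": 0, "claw": 0}, {"tx": 0, "ty": 0.1, "tz": 0.1, "ax": 0, "ay": 0, "az": 0, "claw": 0}, {"tx": 0, "ty": 0, "tz": 0.05, "ax": 0, "ay": 0, "az": 0, "claw": 0}, {"tx": 0, "ty": 0, "tz": 0, "ax": 0, "ay": 0, "az": 0, "claw": 0}]}}

```text
time_s: 7.45
tcp_pos: [0.5433, 0.0027, 0.0565]
ee_rot: [[0.473, -0.881, -0.001], [-0.881, -0.473, -0.0], [-0.0, 0.001, -1.0]]
wrist_force: [0.5, -0.2, 0.4]
gripper_width: 0.006
gripper_force: 0.0
```

{"api": "drive_tool", "payload": {"rows": [{"tx": 0, "ty": 0, "tz": 0.05, "ax": 0, "ay": 0, "az": 0, "claw": 0}, {"tx": 0, "ty": 0, "tz": 0, "ax": 0, "ay": 0, "az": 0, "claw": 0}]}}

```text
time_s: 7.62
tcp_pos: [0.5435, 0.0028, 0.0564]
ee_rot: [[0.473, -0.881, -0.0], [-0.881, -0.473, -0.0], [0.0, 0.0, -1.0]]
wrist_force: [-0.7, 0.2, 3.1]
gripper_width: 0.005
gripper_force: 1.4
```

{"api": "drive_tool", "payload": {"rows": [{"tx": 0, "ty": 0, "tz": 0.04, "ax": 0, "ay": 0, "az": 0, "claw": 0}, {"tx": 0, "ty": 0, "tz": 0, "ax": 0, "ay": 0, "az": 0, "claw": 0}, {"tx": 0, "ty": 0, "tz": 0, "ax": 0, "ay": 0, "az": 0, "claw": 0}]}}

```text
time_s: 7.87
tcp_pos: [0.5435, 0.0028, 0.0564]
ee_rot: [[0.474, -0.881, -0.0], [-0.881, -0.474, -0.0], [0.0, 0.0, -1.0]]
wrist_force: [-1.8, 0.0, 5.4]
gripper_width: 0.003
gripper_force: 2.7
```

{"api": "drive_tool", "payload": {"rows": [{"tx": 0, "ty": 0, "tz": -0.3, "ax": 0, "ay": 0, "az": 0, "claw": 0}, {"tx": 0, "ty": 0, "tz": -1.5, "ax": 0, "ay": 0, "az": 0, "claw": 0}, {"tx": 0, "ty": 0, "tz": -1.5, "ax": 0, "ay": 0, "az": 0, "claw": 0}, {"tx": 0, "ty": 0, "tz": -1.5, "ax": 0, "ay": 0, "az": 0, "claw": 8.7}, {"tx": 0, "ty": 0, "tz": -1.5, "ax": 0, "ay": 0, "az": 0, "claw": 8.7}, {"tx": 0, "ty": 0, "tz": -1.5, "ax": 0, "ay": 0, "az": 0, "claw": 8.7}, {"tx": 0, "ty": 0, "tz": 0, "ax": 0, "ay": 0, "az": 0, "claw": 8.7}, {"tx": 0, "ty": 0, "tz": 0, "ax": 0, "ay": 0, "az": 0, "claw": 8.7}, {"tx": 0, "ty": 0, "tz": 0, "ax": 0, "ay": 0, "az": 0, "claw": 8.7}, {"tx": 0, "ty": 0, "tz": 0, "ax": 0, "ay": 0, "az": 0, "claw": 8.7}]}}

```text
time_s: 8.7
tcp_pos: [0.5428, 0.0027, 0.1326]
ee_rot: [[0.473, -0.881, -0.002], [-0.881, -0.473, -0.0], [-0.001, 0.002, -1.0]]
wrist_force: [0.9, -0.1, -0.5]
gripper_width: 0.447
gripper_force: 0.0
```

```bash
python3 - <<'E'
from rel import *
rel()
I=[]
for n in("top","side"):
    p,d=capture(n);W=cloud(n,d);I.append(cv2.resize(p[110:260,240:440],(400,300))[:,:,::-1])
    m=(d>0)&(W[...,2]>.048)&(W[...,2]<.065)&(np.hypot(W[...,0]-B[0],W[...,1]-B[1])<.075)
    q=W[m];print(n,len(q),cv2.minAreaRect((q[:,:2]*1e3).astype(np.float32)),np.percentile(q[:,2],[5,50,95]).round(4))
    A=np.c_[q[:,:2]-B,np.ones(len(q))];print("slope",np.linalg.lstsq(A,q[:,2],rcond=None)[0].round(3))
cv2.imwrite("pics/d.png",np.hstack(I))
E
```

```text
t 8.70 box-frame x -11.3 y 0.5 z 132.6 mm yaw err 0.13288227469584157 tilt [-0.002 -0.    -1.   ] F [ 0.9 -0.1 -0.5] w 0.44655983195262616 0.0
top 339 ((551.164794921875, 5.982421875), (50.27009582519531, 126.48048400878906), 27.079059600830078) [0.0538 0.0563 0.059 ]
slope [0.006 0.001 0.056]
side 838 ((554.1624145507812, 8.506813049316406), (56.530635833740234, 127.97854614257812), 28.164066314697266) [0.053  0.057  0.0593]
slope [ 0.005 -0.01   0.057]
```

View pics/d.png

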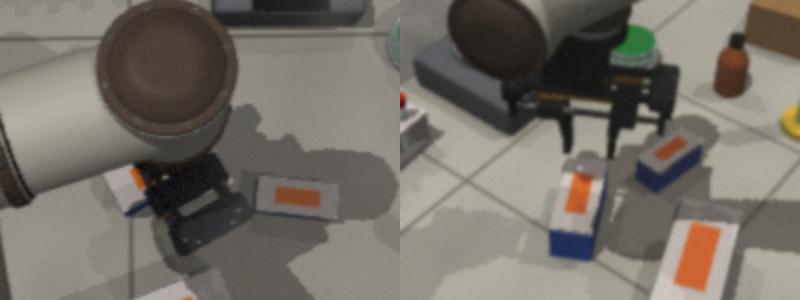

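The lid lies flat at (575,190) in the composite, and the box has not moved. Before descending, I check the clearance under the gripper footprint.

```bash
python3 - <<'E'
from rel import *
e=np.array([np.cos(a),np.sin(a)]);f=np.array([-e[1],e[0]])
for n in("top","side"):
    z=np.load(n+"0.npz");d=z["d"];W=cloud(n,d);x=(W[...,:2]-B)@e;y=(W[...,:2]-B)@f
    for nm,m in(("body",(abs(x)<.11)&(abs(y)<.055)&(W[...,2]>.01)),("wide",(abs(x)<.14)&(abs(y)<.08)&(W[...,2]>.01))):
        m&=(d>0)&((x<-.035)|(x>.055));print(n,nm,m.sum(),W[m][:,2].max() if m.any() else 0,x[m].min() if m.any() else 0, x[m&(x<0)].max() if (m&(x<0)).any() else 0)
E
```

```text
top body 0 0 0 0
top wide 340 0.08166730510122626 -0.13999379143949608 -0.08075433020358298
side body 0 0 0 0
side wide 256 0.08278775952307234 -0.13999135818142394 -0.07990068241390764
```

{"api": "drive_tool", "payload": {"rows": [{"tx": 0, "ty": -0.5, "tz": 0, "ax": 0, "ay": 0, "az": 0, "claw": 8.7}, {"tx": 0, "ty": -0.6, "tz": 0, "ax": 0, "ay": 0, "az": 0, "claw": 8.7}, {"tx": 0, "ty": 0, "tz": 0, "ax": 0, "ay": 0, "az": 0, "claw": 8.7}, {"tx": 0, "ty": 0, "tz": 0, "ax": 0, "ay": 0, "az": 0, "claw": 8.7}, {"tx": 0, "ty": 0, "tz": 0, "ax": 0, "ay": 0, "az": 0, "claw": 8.7}, {"tx": 0, "ty": 0, "tz": 0, "ax": 0, "ay": 0, "az": 0, "claw": 8.7}]}}

```text
time_s: 9.3
tcp_pos: [0.5531, 0.008, 0.1336]
ee_rot: [[0.473, -0.881, -0.0], [-0.881, -0.473, -0.0], [-0.0, 0.0, -1.0]]
wrist_force: [-0.9, -0.1, 0.0]
gripper_width: 0.96
gripper_force: 0.0
```

```bash
python3 rel.py
```

```text
t 9.30 box-frame x 0.3 y 0.4 z 133.6 mm yaw err 0.14494978911232437 tilt [-0. -0. -1.] F [-0.9 -0.1  0. ] w 0.9598659710558283 0.0
```

{"api": "drive_tool", "payload": {"rows": [{"tx": 0, "ty": 0, "tz": 1.5, "ax": 0, "ay": 0, "az": 0, "claw": 8.7}, {"tx": 0, "ty": 0, "tz": 2, "ax": 0, "ay": 0, "az": 0, "claw": 8.7}, {"tx": 0, "ty": 0, "tz": 2, "ax": 0, "ay": 0, "az": 0, "claw": 8.7}, {"tx": 0, "ty": 0, "tz": 1.2, "ax": 0, "ay": 0, "az": 0, "claw": 8.7}, {"tx": 0, "ty": 0, "tz": 1, "ax": 0, "ay": 0, "az": 0, "claw": 8.7}, {"tx": 0, "ty": 0, "tz": 1, "ax": 0, "ay": 0, "az": 0, "claw": 8.7}, {"tx": 0, "ty": 0, "tz": 0, "ax": 0, "ay": 0, "az": 0, "claw": 8.7}]}}

```text
time_s: 9.88
tcp_pos: [0.5521, 0.0077, 0.045]
ee_rot: [[0.473, -0.881, -0.003], [-0.881, -0.473, -0.001], [-0.001, 0.003, -1.0]]
wrist_force: [-0.6, -0.3, 0.4]
gripper_width: 0.999
gripper_force: 0.0
```

{"api": "drive_tool", "payload": {"rows": [{"tx": 0, "ty": 0, "tz": 1, "ax": 0, "ay": 0, "az": 0, "claw": 8.7}, {"tx": 0, "ty": 0, "tz": 1, "ax": 0, "ay": 0, "az": 0, "claw": 8.7}, {"tx": 0, "ty": 0, "tz": 0.8, "ax": 0, "ay": 0, "az": 0, "claw": 8.7}, {"tx": 0, "ty": 0, "tz": 0.6, "ax": 0, "ay": 0, "az": 0, "claw": 8.7}, {"tx": 0, "ty": 0, "tz": 0, "ax": 0, "ay": 0, "az": 0, "claw": 8.7}, {"tx": 0, "ty": 0, "tz": 0, "ax": 0, "ay": 0, "az": 0, "claw": 8.7}]}}

```text
time_s: 10.38
tcp_pos: [0.5532, 0.0079, 0.0124]
ee_rot: [[0.473, -0.881, -0.001], [-0.881, -0.473, -0.0], [-0.0, 0.001, -1.0]]
wrist_force: [0.6, -0.3, 0.1]
gripper_width: 0.998
gripper_force: 0.0
```

```bash
python3 rel.py
```

```text
t 10.38 box-frame x 0.3 y 0.3 z 12.4 mm yaw err 0.15161612558674875 tilt [-0.001 -0.    -1.   ] F [ 0.6 -0.3  0.1] w 0.9975744024437686 0.0
```

{"api": "drive_tool", "payload": {"rows": [{"tx": 0, "ty": 0, "tz": 0, "ax": 0, "ay": 0, "az": 0, "claw": 6.2}, {"tx": 0, "ty": 0, "tz": 0, "ax": 0, "ay": 0, "az": 0, "claw": 6.0}, {"tx": 0, "ty": 0, "tz": 0, "ax": 0, "ay": 0, "az": 0, "claw": 5.8}, {"tx": 0, "ty": 0, "tz": 0, "ax": 0, "ay": 0, "az": 0, "claw": 5.6}, {"tx": 0, "ty": 0, "tz": 0, "ax": 0, "ay": 0, "az": 0, "claw": 5.4}, {"tx": 0, "ty": 0, "tz": 0, "ax": 0, "ay": 0, "az": 0, "claw": 5.0}, {"tx": 0, "ty": 0, "tz": 0, "ax": 0, "ay": 0, "az": 0, "claw": 4.0}, {"tx": 0, "ty": 0, "tz": 0, "ax": 0, "ay": 0, "az": 0, "claw": 3.0}, {"tx": 0, "ty": 0, "tz": 0, "ax": 0, "ay": 0, "az": 0, "claw": 3.0}, {"tx": 0, "ty": 0, "tz": 0, "ax": 0, "ay": 0, "az": 0, "claw": 3.0}]}}

```text
time_s: 11.22
tcp_pos: [0.5534, 0.0081, 0.0129]
ee_rot: [[0.473, -0.881, 0.0], [-0.881, -0.473, 0.0], [0.0, -0.0, -1.0]]
wrist_force: [0.2, 0.0, 1.6]
gripper_width: 0.617
gripper_force: 30.0
```

{"api": "drive_tool", "payload": {"rows": [{"tx": 0, "ty": 0, "tz": -0.1, "ax": 0, "ay": 0, "az": 0, "claw": 3.0}, {"tx": 0, "ty": 0, "tz": -0.2, "ax": 0, "ay": 0, "az": 0, "claw": 3.0}, {"tx": 0, "ty": 0, "tz": -0.3, "ax": 0, "ay": 0, "az": 0, "claw": 3.0}, {"tx": 0, "ty": 0, "tz": -0.4, "ax": 0, "ay": 0, "az": 0, "claw": 3.0}, {"tx": 0, "ty": 0, "tz": -0.5, "ax": 0, "ay": 0, "az": 0, "claw": 3.0}, {"tx": 0, "ty": 0, "tz": -0.3, "ax": 0, "ay": 0, "az": 0, "claw": 3.0}, {"tx": 0, "ty": 0, "tz": -0.2, "ax": 0, "ay": 0, "az": 0, "claw": 3.0}, {"tx": 0, "ty": 0, "tz": 0, "ax": 0, "ay": 0, "az": 0, "claw": 3.0}, {"tx": 0, "ty": 0, "tz": 0, "ax": 0, "ay": 0, "az": 0, "claw": 3.0}]}}

```text
time_s: 11.97
tcp_pos: [0.5533, 0.008, 0.0329]
ee_rot: [[0.473, -0.881, 0.0], [-0.881, -0.473, 0.0], [-0.0, -0.0, -1.0]]
wrist_force: [0.9, -0.4, -2.1]
gripper_width: 0.617
gripper_force: 30.0
```

```bash
cat > chk.py <<'E'
from rel import *
import sys
rel();e=np.array([np.cos(a),np.sin(a)]);f=np.array([-e[1],e[0]]);s=sense();dz=s["tcp_pos"][2]-.0124
print("moment",np.round(s["moment"],2))
I=[]
for n in("side","top"):
    p,d=capture(n);W=cloud(n,d);x=(W[...,:2]-B)@e;y=(W[...,:2]-B)@f;h=cv2.cvtColor(p,cv2.COLOR_RGB2HSV)
    m=(d>0)&(abs(x)<.04)&(abs(y)<.075)&(abs(W[...,2]-dz-.056)<.012)&((h[...,1]<70)&(h[...,2]>70)|(h[...,0]<15)&(h[...,1]>130))
    q=np.c_[x[m],y[m],np.ones(m.sum())]
    if len(q)>20:
        c=np.linalg.lstsq(q,W[m][:,2],rcond=None)[0];print(n,len(q),"slope x,y deg",np.degrees(c[:2]).round(1),"height over expected mm",((c[2]-dz-.056)*1e3).round(1))
    b=(d>0)&(abs(x)<.045)&(abs(y)<.08)&(h[...,0]>100)&(h[...,0]<130)&(h[...,1]>110)&(W[...,2]>.003)
    if b.any(): print(" blue z range",np.percentile(W[b][:,2],[2,98]).round(3),"y",np.percentile(y[b],[1,99]).round(3))
    I.append(cv2.resize(p[60:260,220:460],(400,333))[:,:,::-1])
cv2.imwrite(sys.argv[1],np.hstack(I))
E
python3 chk.py pics/e.png
```

```text
t 11.97 box-frame x 0.5 y 0.3 z 32.9 mm yaw err 0.1399887598829288 tilt [ 0.  0. -1.] F [ 0.9 -0.4 -2.1] w 0.616977702926875 29.999765415645925
moment [0.05 0.02 0.  ]
side 518 slope x,y deg [-0.2 -0.7] height over expected mm 0.6
 blue z range [0.023 0.068] y [0.057 0.065]
top 334 slope x,y deg [ 1.4 -0.2] height over expected mm -0.3
 blue z range [0.025 0.134] y [-0.058  0.061]
```

The grip is good and the box is level. I lift the rest of the way.

{"api": "drive_tool", "payload": {"rows": [{"tx": 0, "ty": 0, "tz": -0.3, "ax": 0, "ay": 0, "az": 0, "claw": 3.0}, {"tx": 0, "ty": 0, "tz": -0.5, "ax": 0, "ay": 0, "az": 0, "claw": 3.0}, {"tx": 0, "ty": 0, "tz": -0.8, "ax": 0, "ay": 0, "az": 0, "claw": 3.0}, {"tx": 0, "ty": 0, "tz": -0.8, "ax": 0, "ay": 0, "az": 0, "claw": 3.0}, {"tx": 0, "ty": 0, "tz": -0.8, "ax": 0, "ay": 0, "az": 0, "claw": 3.0}, {"tx": 0, "ty": 0, "tz": -0.8, "ax": 0, "ay": 0, "az": 0, "claw": 3.0}, {"tx": 0, "ty": 0, "tz": -0.8, "ax": 0, "ay": 0, "az": 0, "claw": 3.0}, {"tx": 0, "ty": 0, "tz": -0.8, "ax": 0, "ay": 0, "az": 0, "claw": 3.0}, {"tx": 0, "ty": 0, "tz": -0.8, "ax": 0, "ay": 0, "az": 0, "claw": 3.0}, {"tx": 0, "ty": 0, "tz": -0.8, "ax": 0, "ay": 0, "az": 0, "claw": 3.0}]}}

```text
time_s: 12.9
tcp_pos: [0.5532, 0.008, 0.1057]
ee_rot: [[0.473, -0.881, 0.0], [-0.881, -0.473, 0.0], [0.0, -0.0, -1.0]]
wrist_force: [-0.1, 0.3, -3.2]
gripper_width: 0.619
gripper_force: 30.0
```

{"api": "drive_tool", "payload": {"rows": [{"tx": 0, "ty": 0, "tz": -0.8, "ax": 0, "ay": 0, "az": 0, "claw": 3.0}, {"tx": 0, "ty": 0, "tz": -0.8, "ax": 0, "ay": 0, "az": 0, "claw": 3.0}, {"tx": 0, "ty": 0, "tz": -0.8, "ax": 0, "ay": 0, "az": 0, "claw": 3.0}, {"tx": 0, "ty": 0, "tz": -0.8, "ax": 0, "ay": 0, "az": 0, "claw": 3.0}, {"tx": 0, "ty": 0, "tz": -0.8, "ax": 0, "ay": 0, "az": 0, "claw": 3.0}, {"tx": 0, "ty": 0, "tz": -0.6, "ax": 0, "ay": 0, "az": 0, "claw": 3.0}, {"tx": 0, "ty": 0, "tz": -0.4, "ax": 0, "ay": 0, "az": 0, "claw": 3.0}, {"tx": 0, "ty": 0, "tz": -0.2, "ax": 0, "ay": 0, "az": 0, "claw": 3.0}, {"tx": 0, "ty": 0, "tz": 0, "ax": 0, "ay": 0, "az": 0, "claw": 3.0}, {"tx": 0, "ty": 0, "tz": 0, "ax": 0, "ay": 0, "az": 0, "claw": 3.0}]}}

```text
time_s: 13.73
tcp_pos: [0.553, 0.008, 0.1564]
ee_rot: [[0.473, -0.881, -0.001], [-0.881, -0.473, 0.0], [-0.0, 0.001, -1.0]]
wrist_force: [-1.0, 0.6, -3.5]
gripper_width: 0.622
gripper_force: 30.0
```

```bash
python3 chk.py pics/f.png
```

```text
t 13.73 box-frame x 0.2 y 0.4 z 156.4 mm yaw err 0.1361436416025512 tilt [-0.001  0.    -1.   ] F [-1.   0.6 -3.5] w 0.6223779713683013 29.99975399771415
moment [ 0.06  0.04 -0.02]
side 613 slope x,y deg [-0.6 -0.9] height over expected mm 0.5
 blue z range [0.149 0.192] y [0.045 0.065]
top 580 slope x,y deg [0.4 0.1] height over expected mm -0.5
 blue z range [0.155 0.268] y [-0.06   0.059]
```

View pics/f.png

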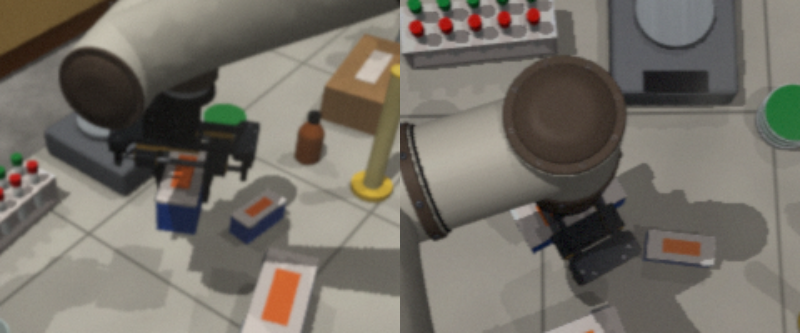

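The closed box hangs level in the gripper, at (180,195) in the side view, about 14 cm up. The decoy boxes are untouched. I now hold for more than 3 s.

{"api": "drive_tool", "payload": {"rows": [{"tx": 0, "ty": 0, "tz": 0, "ax": 0, "ay": 0, "az": 0, "claw": 3.0}, {"tx": 0, "ty": 0, "tz": 0, "ax": 0, "ay": 0, "az": 0, "claw": 3.0}, {"tx": 0, "ty": 0, "tz": 0, "ax": 0, "ay": 0, "az": 0, "claw": 3.0}, {"tx": 0, "ty": 0, "tz": 0, "ax": 0, "ay": 0, "az": 0, "claw": 3.0}, {"tx": 0, "ty": 0, "tz": 0, "ax": 0, "ay": 0, "az": 0, "claw": 3.0}, {"tx": 0, "ty": 0, "tz": 0, "ax": 0, "ay": 0, "az": 0, "claw": 3.0}, {"tx": 0, "ty": 0, "tz": 0, "ax": 0, "ay": 0, "az": 0, "claw": 3.0}, {"tx": 0, "ty": 0, "tz": 0, "ax": 0, "ay": 0, "az": 0, "claw": 3.0}, {"tx": 0, "ty": 0, "tz": 0, "ax": 0, "ay": 0, "az": 0, "claw": 3.0}, {"tx": 0, "ty": 0, "tz": 0, "ax": 0, "ay": 0, "az": 0, "claw": 3.0}]}}

```text
time_s: 14.67
tcp_pos: [0.5533, 0.008, 0.1568]
ee_rot: [[0.473, -0.881, 0.0], [-0.881, -0.473, 0.0], [0.0, -0.0, -1.0]]
wrist_force: [0.7, -0.5, -2.8]
gripper_width: 0.623
gripper_force: 30.0
```

{"api": "drive_tool", "payload": {"rows": [{"tx": 0, "ty": 0, "tz": 0, "ax": 0, "ay": 0, "az": 0, "claw": 3.0}, {"tx": 0, "ty": 0, "tz": 0, "ax": 0, "ay": 0, "az": 0, "claw": 3.0}, {"tx": 0, "ty": 0, "tz": 0, "ax": 0, "ay": 0, "az": 0, "claw": 3.0}, {"tx": 0, "ty": 0, "tz": 0, "ax": 0, "ay": 0, "az": 0, "claw": 3.0}, {"tx": 0, "ty": 0, "tz": 0, "ax": 0, "ay": 0, "az": 0, "claw": 3.0}, {"tx": 0, "ty": 0, "tz": 0, "ax": 0, "ay": 0, "az": 0, "claw": 3.0}, {"tx": 0, "ty": 0, "tz": 0, "ax": 0, "ay": 0, "az": 0, "claw": 3.0}, {"tx": 0, "ty": 0, "tz": 0, "ax": 0, "ay": 0, "az": 0, "claw": 3.0}, {"tx": 0, "ty": 0, "tz": 0, "ax": 0, "ay": 0, "az": 0, "claw": 3.0}, {"tx": 0, "ty": 0, "tz": 0, "ax": 0, "ay": 0, "az": 0, "claw": 3.0}]}}

```text
time_s: 15.5
tcp_pos: [0.5533, 0.008, 0.1567]
ee_rot: [[0.473, -0.881, 0.0], [-0.881, -0.473, -0.0], [0.0, 0.0, -1.0]]
wrist_force: [0.3, 0.8, -2.3]
gripper_width: 0.616
gripper_force: 30.0
```

{"api": "drive_tool", "payload": {"rows": [{"tx": 0, "ty": 0, "tz": 0, "ax": 0, "ay": 0, "az": 0, "claw": 3.0}, {"tx": 0, "ty": 0, "tz": 0, "ax": 0, "ay": 0, "az": 0, "claw": 3.0}, {"tx": 0, "ty": 0, "tz": 0, "ax": 0, "ay": 0, "az": 0, "claw": 3.0}, {"tx": 0, "ty": 0, "tz": 0, "ax": 0, "ay": 0, "az": 0, "claw": 3.0}, {"tx": 0, "ty": 0, "tz": 0, "ax": 0, "ay": 0, "az": 0, "claw": 3.0}, {"tx": 0, "ty": 0, "tz": 0, "ax": 0, "ay": 0, "az": 0, "claw": 3.0}, {"tx": 0, "ty": 0, "tz": 0, "ax": 0, "ay": 0, "az": 0, "claw": 3.0}, {"tx": 0, "ty": 0, "tz": 0, "ax": 0, "ay": 0, "az": 0, "claw": 3.0}, {"tx": 0, "ty": 0, "tz": 0, "ax": 0, "ay": 0, "az": 0, "claw": 3.0}, {"tx": 0, "ty": 0, "tz": 0, "ax": 0, "ay": 0, "az": 0, "claw": 3.0}]}}

```text
time_s: 16.33
tcp_pos: [0.5533, 0.008, 0.1568]
ee_rot: [[0.473, -0.881, 0.0], [-0.881, -0.473, 0.0], [-0.0, -0.0, -1.0]]
wrist_force: [-0.1, -0.1, -3.9]
gripper_width: 0.62
gripper_force: 30.0
```

{"api": "drive_tool", "payload": {"rows": [{"tx": 0, "ty": 0, "tz": 0, "ax": 0, "ay": 0, "az": 0, "claw": 3.0}, {"tx": 0, "ty": 0, "tz": 0, "ax": 0, "ay": 0, "az": 0, "claw": 3.0}, {"tx": 0, "ty": 0, "tz": 0, "ax": 0, "ay": 0, "az": 0, "claw": 3.0}, {"tx": 0, "ty": 0, "tz": 0, "ax": 0, "ay": 0, "az": 0, "claw": 3.0}, {"tx": 0, "ty": 0, "tz": 0, "ax": 0, "ay": 0, "az": 0, "claw": 3.0}, {"tx": 0, "ty": 0, "tz": 0, "ax": 0, "ay": 0, "az": 0, "claw": 3.0}, {"tx": 0, "ty": 0, "tz": 0, "ax": 0, "ay": 0, "az": 0, "claw": 3.0}, {"tx": 0, "ty": 0, "tz": 0, "ax": 0, "ay": 0, "az": 0, "claw": 3.0}, {"tx": 0, "ty": 0, "tz": 0, "ax": 0, "ay": 0, "az": 0, "claw": 3.0}, {"tx": 0, "ty": 0, "tz": 0, "ax": 0, "ay": 0, "az": 0, "claw": 3.0}]}}

```text
time_s: 17.17
tcp_pos: [0.5532, 0.008, 0.1568]
ee_rot: [[0.473, -0.881, -0.0], [-0.881, -0.473, -0.0], [0.0, 0.0, -1.0]]
wrist_force: [-0.3, -0.6, -3.9]
gripper_width: 0.618
gripper_force: 30.0
```

```bash
python3 chk.py pics/g.png && python3 -c "
from station import *
print(finish_job())"
```

```text
t 17.17 box-frame x 0.5 y 0.3 z 156.8 mm yaw err 0.14880967043989557 tilt [-0. -0. -1.] F [-0.3 -0.6 -3.9] w 0.6181363505792375 29.999760744880177
moment [ 0.1  -0.02 -0.02]
side 602 slope x,y deg [-0.5 -0.8] height over expected mm 0.5
 blue z range [0.149 0.191] y [0.044 0.065]
top 578 slope x,y deg [0.3 0.1] height over expected mm -0.3
 blue z range [0.155 0.333] y [-0.061  0.059]
the job is handed in; nothing more can be done
None
```

I closed the lid gently with the box on the bench, then lifted the box level by its long sides to about 14 cm, held it still for over 3 s, and handed the job in at 17 s with it still gripped in the air.

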